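Feed the soap bars under the laundry rack with a push stick

ROBOT

A 6-joint arm with a two-finger parallel gripper is mounted at the origin on the work surface. World frame = base frame: x ahead of the robot, y to its left, z up, the work surface at z = 0. Lengths are in mm, angles in rad, forces in N, time in s.
With the tool pointing down it reaches from about 250 to 725 mm from the base axis. Payload 4 kg.
Tool frame: the origin (TCP) lies midway between the tips of the shut fingers; the grasp point (between the pads) lies 19 mm behind it; z points along the fingers, y is the line along which they close (so a half turn about z gives the same grasp; the last joint's range is limited). The gripper opens to 85 mm and grips with 20 to 120 N. Pads are 22 mm wide; open, the fingers measure 114 mm over their backs; the gripper's body (76 mm by 85 mm) begins 54 mm behind the grasp point. The pads swing forward as they close: fully open they stand 13 mm farther back than shut.
Start: joints at [-1.294, 0.241, 0.005, 1.335, 0, 1.571], TCP at [136.638, -480.967, 231.306] pointing down, gripper open.
Joint ranges: [-2.72, 2.72], [-1.05, 1.87], [-1.09, 1.28], [-1.99, 2.15], [-1.42, 1.44], [-3.14, 3.14]. Speed limits (rad/s): [2.79, 2.79, 3.14, 3.14, 3.14, 3.14].

INTERFACE

Orientations are given as a unit quaternion [w, x, y, z].
In Python, from plant import robot, camera gives the robot as it stands.
- The arm moves only by the tool apply_moves, never from a script. Its argument "moves" is a list of rows, each a list of 7 numbers: the shift along the world's x, y, z in m, then the turn, a rotation vector about the world's x, y, z in rad, then the closure in counts, from 0 (fully open) to 255 (shut). A call has 1 to 10 rows; each row shifts and turns the commanded pose from where the row before left it; what a row does not reach is not made up. A row lasts 1/8 s, in which the tool goes at most 62.5 mm and 10.7 degrees, less where a joint would pass 70% of its speed; a pose out of reach is approached as far as the arm can. A call is refused whole if a number of a shift passes 0.0625 or a number of a turn 0.188, either way. A call with a gripper value outside its range is refused whole. The fingers move at their own pace and stop on an object; the grip force is fixed at half the most. Time passes only in rows, so rows that do not move let the fingers close. It gives the time, the measured TCP pose, the force, the opening and the grip force at its end, in the units of the state.
- robot.sense(): the state, without advancing time (a new reading comes with each control period).
- camera(name): name is "scene" or "top" or "wrist"; returns a dict with "pixels" (480x640x3 uint8, blue, green, red), "depth" (480x640 float32, mm along the optical axis (not along the pixel's ray), 0 where there is no reading), "camera_matrix" (3x3 intrinsics, pixels), "rvec" (rotation vector, rad) and "tvec" (3), from world to camera coordinates, as OpenCV has them. Camera axes: x right, y down, z forward; pixel columns grow to the right and rows downward; lengths in mm; the calibration is good to about 2 mm. A picture is of the moment at which its call begins.
- robot.hand_in(): hands the job in; it is judged then, once.
The state is a dict: "time": time; "joint_pos": joint angles; "qd": joint speeds; "joint_efforts": joint torques, N m; "eef_pos": TCP position; "orientation": TCP orientation; "wrist_force": force on the tool from outside, world axes, zero at the start; "torque": the same for the moment, N m; "width": opening from 0.0 (shut) to 1.0 (fully open); "grip_force": force on a finger pad.
Only numpy, scipy, OpenCV 4.12 (cv2) and the standard library are available. Lean on these libraries where they do the work, as an engineer would, in place of code of your own. Each camera call takes 0.05 s, during which the arm holds its last target. There are 200 camera calls.

TASK

Restock the soap under the low wire rack: lay every loose soap bar flat on the counter with its long side against the metal fence rail, ahead of the rack's open mouth, then feed the bars along the rail with the wooden stick held in the gripper, keeping them against the rail, until every bar lies completely under the rack, square and snug against the rail. Hands off any bar that is under the rack: from there on only the stick may touch it. When all are in, stand the stick upright in the white crock and leave the crock standing and the other things on the counter alone.

Things in the scene. Friction and masses are not known exactly. Their poses are not given: they have to be found in the camera images.
- rack: fixed: an aluminium fence rail and, over its last 270 mm, a low white wire rack. Origin: on the counter, on the rail's face, at the rack's open mouth. +y: feed direction, along the rail into the rack; +x: through the rail, away from the robot. Rail: face at x = 0, 18 mm thick, 14 mm high, y = -320 to 280 mm; bars lie at x = -46 to 0 mm, ahead of the mouth at y below 0
- rack_top (a point): middle of the rack's wire top (rack frame x = -18, y = 135, z = 62 mm). The top covers y = 0 to 270, x = -65 to 29 mm, with 62 mm clear beneath, 72 mm high outside, wires 30 mm apart (no room for fingers). Legs 6 mm thick at x = -62 and 26, y = 0 and 270 mm; between them the robot's side is open, so the stick can push a stray bar back to the rail there
- rack_end (a point): on the counter at the rail's face at the rack's far end (rack frame y = 270 mm). A fixed stop, 30 mm high, x = -54 to 18 mm, closes the end at y = 272 mm. Four bars in a row take 240 of the 270 mm
- bar1: a loose cream bar of laundry soap, a block 60 x 46 x 36 mm (its x, y, z), about 0.11 kg, all bars alike; it starts flat on the counter (36 mm high) on the robot's side of the rail. Origin: its centre, 18 mm above the counter as it lies flat; x is its long axis. None if this bar is absent from the start
- bar2: a loose cream bar of laundry soap, a block 60 x 46 x 36 mm (its x, y, z), about 0.11 kg, all bars alike; it starts flat on the counter (36 mm high) on the robot's side of the rail. Origin: its centre, 18 mm above the counter as it lies flat; x is its long axis. None if this bar is absent from the start
- bar3: a loose cream bar of laundry soap, a block 60 x 46 x 36 mm (its x, y, z), about 0.11 kg, all bars alike; it starts flat on the counter (36 mm high) on the robot's side of the rail. Origin: its centre, 18 mm above the counter as it lies flat; x is its long axis. None if this bar is absent from the start
- bar4: a loose cream bar of laundry soap, a block 60 x 46 x 36 mm (its x, y, z), about 0.11 kg, all bars alike; it starts flat on the counter (36 mm high) on the robot's side of the rail. Origin: its centre, 18 mm above the counter as it lies flat; x is its long axis. None if this bar is absent from the start
- stick: a loose plain wooden push stick, square bar 280 x 24 x 24 mm, 0.09 kg, both ends alike; starts lying on the counter to the robot's right. Origin: its centre, 12 mm above the counter as it lies; x is its long axis
- stick_a (a point): centre of the stick's end face at its +x (140 mm from the centre)
- stick_b (a point): centre of the stick's end face at its -x (140 mm from the centre)
- crock: a loose heavy (0.9 kg) white ceramic crock, open on top, on the robot's left: 100 mm high, outer radius 46 mm at the rim and 44 mm at the foot, inner radius 38 to 40 mm, floor 10 mm thick. Origin: centre of its underside; z is its axis
- crock_in (a point): centre of the crock's inner floor, 10 mm above the counter
- detergent: bystander: upright bottle, radius 36, height 170 mm, beyond the left end of the rack; origin: centre of its underside
- powder_jar: bystander: jar, radius 40, height 90 mm, behind the rail; origin: centre of its underside
- scoop_cup: bystander: white cup, rim radius 32, height 50 mm, behind the rail; origin: centre of its underside
There are look-alikes about, which are no part of the job. Leave any red or turquoise look-alike of the bar4 alone.

How it is judged:
By the outcome, as a careful person would: the job done as asked, in the order asked, and still so for the second after the job is handed in, with the robot touching nothing.
Of bar1, bar2, bar3, bar4 only 3 to 4 are there at a start; the rules pass over those that are not, and their reading is None.
At some moment in a run one of bar1, bar2, bar3, bar4 may be knocked a few centimetres aside while the robot is not near it.
Once in a run the grip may slacken for a moment while it holds something.
It also fails if it takes over 210 s, if anything falls off the work surface, if the arm or the gripper's body presses on something with over 40 N, if the wrist force passes 120 N, or if a joint passes its speed limit or range.

## Working session

There is one attempt and no reset: what is moved stays moved. The work goes in short steps, Python scripts to look and compute and a tool call to move; the robot and the scene stay as the last step left them, time stands still between calls to the robot, and variables do not carry over. Pictures are saved under pics/ and viewed, at most 14 in all, crops included, and the job is handed in when it is done.

Besides the shell and the picture viewer there is one more tool, called after ">>>" by a JSON object that holds its "fn" and its "kwargs". apply_moves: Moves the arm, as the interface text tells. Its arguments: {"type":"object","properties":{"moves":{"type":"array"}},"required":["moves"]}

```bash
mkdir -p pics; cat > h.py <<'E'
import numpy as np, cv2
from plant import robot, camera
def cam(n):
    c=camera(n); R=cv2.Rodrigues(np.array(c["rvec"],float))[0]; c["R"]=R; c["t"]=np.array(c["tvec"],float).reshape(3); c["K"]=np.array(c["camera_matrix"],float); return c
def world(c,u,v,z=None):
    r=np.linalg.inv(c["K"])@np.array([u,v,1.]); C=-c["R"].T@c["t"]; d=c["R"].T@r
    s=(z-C[2])/d[2] if z is not None else c["depth"][int(v),int(u)]
    return C+s*d
def cloud(c):
    v,u=np.mgrid[0:480,0:640]; r=np.linalg.inv(c["K"])@np.stack([u.ravel(),v.ravel(),np.ones(u.size)])
    P=(c["R"].T@(r*c["depth"].ravel()-c["t"][:,None])).T.reshape(480,640,3); P[c["depth"]==0]=np.nan; return P
def st():
    s=robot.sense(); print({k:np.round(s[k],3).tolist() for k in("time","eef_pos","orientation","wrist_force","width","grip_force","joint_pos")})
E
python3 - <<'E'
from h import *
for n in("top","scene"):
    c=cam(n); cv2.imwrite(f"pics/{n}0.png",c["pixels"]); np.savez(f"{n}0.npz",**c)
st()
E
```

```text
{'time': 0.1, 'eef_pos': [136.469, -480.428, 230.496], 'orientation': [-0.001, 0.99, 0.138, -0.0], 'wrist_force': [-0.169, -0.591, 0.584], 'width': 0.998, 'grip_force': 0.0, 'joint_pos': [-1.294, 0.241, 0.004, 1.335, -0.0, 1.571]}
```

View pics/top0.png

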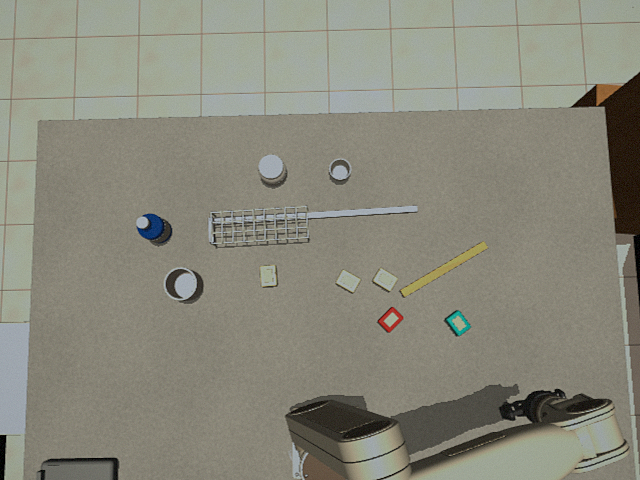

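View pics/scene0.png

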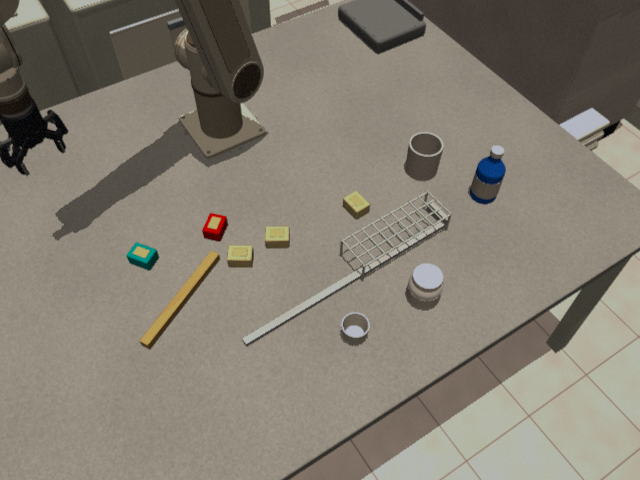

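The top view shows three cream bars at (268,276), (348,281) and (385,279). The red bar at (390,320) and the turquoise one at (457,323) are look-alikes to leave alone. The stick runs from (402,293) to (486,245), the crock is at (181,285), and the rail runs from (307,215) to (417,209) with the rack to its left. I'll measure these and confirm in an enlarged crop.

```bash
cat >> h.py <<'E'
def bars(c,zt=36,lo=26,hi=46,reg=None,show=True):
    P=cloud(c); px=c["pixels"].astype(int); b,g,r=px[...,0],px[...,1],px[...,2]
    m=((P[...,2]>lo)&(P[...,2]<hi)).astype(np.uint8)
    n,l,s,_=cv2.connectedComponentsWithStats(m,connectivity=4); out=[]
    for i in range(1,n):
        if s[i,4]<60: continue
        q=l==i; pts=P[q]; (cx,cy),(w,h),a=cv2.minAreaRect(pts[:,:2].astype(np.float32))
        if w<h: w,h,a=h,w,a+90
        a=(a+90)%180-90
        out.append((cx,cy,w,h,a)); 
        if show: print("blob px",s[i,:5].tolist(),"c",np.round([cx,cy,np.median(pts[:,2])],1),"wh",np.round([w,h],1),"ang",round(a,1),"bgr",np.median(c["pixels"][q],axis=0))
    return out
E
python3 - <<'E'
from h import *
c=dict(np.load("top0.npz"))
bars(c)
print("stick"); bars(c,lo=16,hi=30)
for n,u,v,z in[("rail end robot side",417,212,14),("rail near mouth lowface",309,218,14),("rail far edge end",416,207,14),("mouth corner near",308,242,72),("mouth far",306,206,72),("rackend near",214,246,72),("rackend far",210,211,72)]: print(n,world(c,u,v,z).round(1))
P=cloud(c)
for z0,z1,n in((60,80,"racktop"),(90,110,"crock"),(9,18,"rail")):
    m=(P[...,2]>z0)&(P[...,2]<z1); k,l,s,_=cv2.connectedComponentsWithStats(m.astype(np.uint8))
    for i in range(1,k):
        if s[i,4]>60:
            q=P[l==i]; print(n,s[i].tolist(),np.round(cv2.minAreaRect(q[:,:2].astype(np.float32))[0:2],1).tolist() if 0 else [np.round(x,1) for x in cv2.minAreaRect(q[:,:2].astype(np.float32))])
a=cv2.resize(c["pixels"][195:345,160:500],(800,353),interpolation=cv2.INTER_CUBIC); cv2.imwrite("pics/crop0.png",a)
E
```

```text
blob px [260, 265, 18, 22, 335] c [462.8 153.8  35.9] wh [59.5 46.3] ang 3.2 bgr [148. 170. 163.]
blob px [373, 268, 26, 24, 344] c [ 444.6 -177.8   35.3] wh [60. 46.] ang 57.4 bgr [151. 170. 163.]
blob px [336, 270, 25, 23, 333] c [442.9 -72.6  35.2] wh [59.7 46.1] ang 59.7 bgr [154. 171. 163.]
blob px [378, 307, 26, 26, 351] c [ 331.7 -189.5   35.6] wh [58.2 46.1] ang -46.9 bgr [ 50.  58. 165.]
blob px [447, 310, 25, 26, 352] c [ 318.5 -378.2   35.7] wh [61.  47.5] ang 34.3 bgr [139. 161.  39.]
blob px [42, 459, 75, 21, 283] c [-36.7 670.2  40.2] wh [203.8  51.1] ang 76.6 bgr [37. 40. 38.]
stick
blob px [400, 241, 89, 56, 764] c [ 471.6 -346.9   23.3] wh [279.4  24.3] ang -61.0 bgr [ 86. 154. 164.]
rail end robot side [ 638.4 -277.6   14. ]
rail near mouth lowface [628.2  35.8  14. ]
rail far edge end [ 653.2 -275.3   14. ]
mouth corner near [551.1  37.8  72. ]
mouth far [653.1  41.6  72. ]
rackend near [545.8 300.7  72. ]
rackend far [645.3 312.2  72. ]
racktop [259, 162, 27, 21, 96] [array([750.3, 132.8]), array([47.2, 75.7]), np.float64(16.8)]
racktop [211, 206, 99, 39, 1022] [array([604. , 174.1]), array([ 95. , 274.6]), np.float64(2.5)]
racktop [168, 270, 19, 28, 61] [array([448.8, 408.2]), array([37.6, 78.6]), np.float64(71.7)]
crock [259, 155, 25, 24, 184] [array([764.9, 136.8]), array([65.5, 63.4]), np.float64(58.3)]
crock [138, 214, 27, 26, 117] [array([595.9, 464.7]), array([53.2, 69.6]), np.float64(51.1)]
crock [164, 267, 34, 34, 256] [array([441.4, 387.1]), array([90.1, 91.1]), np.float64(42.4)]
rail [308, 206, 110, 13, 497] [array([ 644.3, -119.6]), array([ 21.4, 317.4]), np.float64(2.3)]
rail [174, 272, 21, 26, 208] [array([444.4, 399. ]), array([57.9, 66.5]), np.float64(49.7)]
rail [292, 441, 8, 38, 159] [array([-46.2,  85. ]), array([99.4, 19.3]), np.float64(2.1)]
```

View pics/crop0.png

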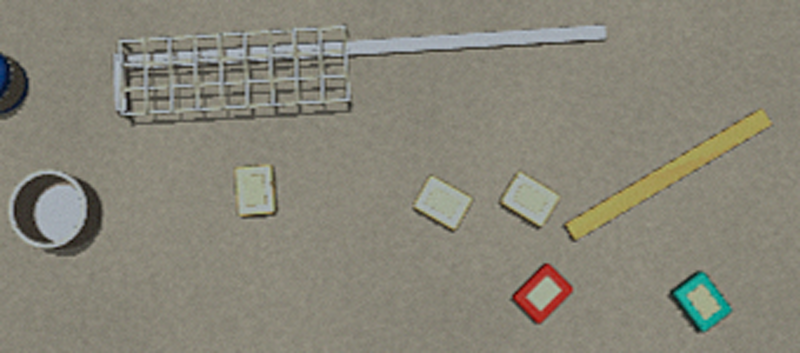

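All three cream bars are confirmed, and none is under the rack. I take B at (385,279) first, gripping it across its short side because the stick's end blocks a lengthwise grip.

>>> {"fn": "apply_moves", "kwargs": {"moves": [[0.0385,0.0378,-0.015,0,0,0.0905,0],[0.0385,0.0378,-0.015,0,0,0.0905,0],[0.0385,0.0378,-0.015,0,0,0.0905,0],[0.0385,0.0378,-0.015,0,0,0.0905,0],[0.0385,0.0378,-0.015,0,0,0.0905,0],[0.0385,0.0378,-0.015,0,0,0.0905,0],[0.0385,0.0378,-0.015,0,0,0.0905,0],[0.0385,0.0378,-0.015,0,0,0.0905,0],[0,0,0,0,0,0,0],[0,0,0,0,0,0,0]]}}

```text
time: 1.35
eef_pos: [444.1, -178.4, 110.9]
orientation: [-0.0, 0.877, 0.48, -0.001]
wrist_force: [0.1, -0.1, -0.4]
width: 0.999
grip_force: 0.0
```

```bash
python3 - <<'E'
from h import *
st(); c=cam("wrist"); bars(c); cv2.imwrite("pics/w1.png",c["pixels"])
E
```

```text
{'time': 1.35, 'eef_pos': [444.051, -178.36, 110.912], 'orientation': [-0.0, 0.877, 0.48, -0.001], 'wrist_force': [0.115, -0.063, -0.393], 'width': 0.999, 'grip_force': 0.0, 'joint_pos': [-0.382, 0.29, -0.259, 1.023, -0.0, 1.759]}
blob px [172, 31, 94, 117, 9509] c [445.1 -71.1  35.7] wh [60.3 46.5] ang 59.3 bgr [133. 168. 167.]
blob px [286, 192, 76, 94, 6778] c [ 447.4 -175.9   35.8] wh [59.6 46.1] ang 57.2 bgr [ 73. 110. 129.]
blob px [149, 298, 36, 37, 554] c [ 328.5 -159.2   34.6] wh [30.6 13.8] ang 6.8 bgr [  3.   5. 102.]
blob px [202, 309, 42, 68, 1758] c [ 348.7 -201.9   35.5] wh [46.9 22. ] ang 46.5 bgr [  2.   9. 162.]
```

View pics/w1.png

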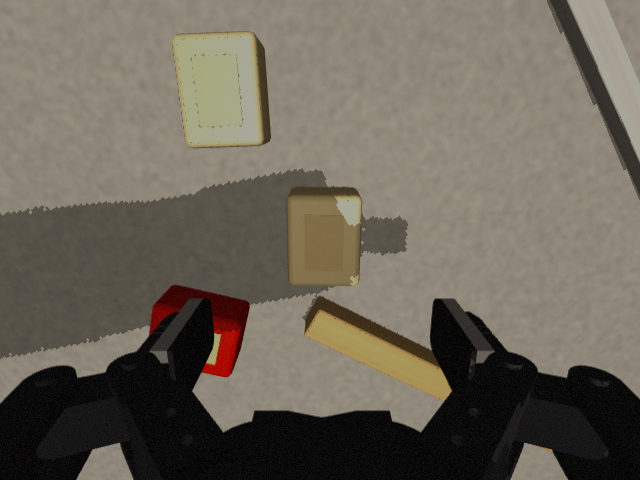

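The wrist view confirms the cream bar centred under the gripper at (325,237), with the red look-alike and the stick clear of both fingers. I descend with the tips high enough to pass over the rail, then grip and lift.

>>> {"fn": "apply_moves", "kwargs": {"moves": [[0.002,0.001,-0.04,0,0,0,0],[0,0,-0.04,0,0,0,0],[0,0,-0.019,0,0,0,0],[0,0,0,0,0,0,255],[0,0,0,0,0,0,255],[0,0,0,0,0,0,255],[0,0,0,0,0,0,255],[0,0,0,0,0,0,255],[0,0,0.03,0,0,0,255],[0,0,0,0,0,0,255]]}}

```text
time: 2.65
eef_pos: [448.6, -178.3, 44.3]
orientation: [0.002, 0.877, 0.48, 0.002]
wrist_force: [0.4, -0.4, -0.6]
width: 0.525
grip_force: 63.0
```

```bash
python3 - <<'E'
from h import *
st(); c=cam("wrist"); bars(c,lo=50,hi=85); cv2.imwrite("pics/w2.png",c["pixels"])
E
```

```text
{'time': 2.65, 'eef_pos': [448.641, -178.272, 44.316], 'orientation': [0.002, 0.877, 0.48, 0.002], 'wrist_force': [0.439, -0.411, -0.627], 'width': 0.525, 'grip_force': 63.008, 'joint_pos': [-0.378, 0.374, -0.342, 0.85, 0.0, 1.762]}
blob px [214, 236, 216, 155, 23031] c [ 450.1 -176.3   66.3] wh [72.2 60. ] ang -32.3 bgr [ 71. 111. 131.]
```

View pics/w2.png

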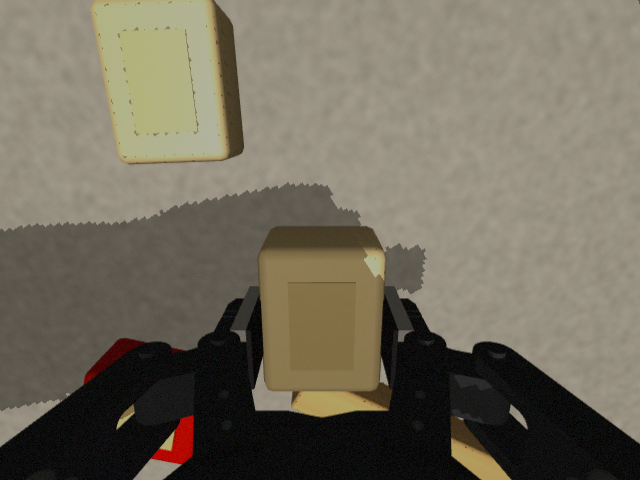

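>>> {"fn": "apply_moves", "kwargs": {"moves": [[0.03,-0.0076,0.002,0,0,0.1222,255],[0.03,-0.0076,0.002,0,0,0.1222,255],[0.03,-0.0076,0.002,0,0,0.1222,255],[0.03,-0.0076,0.002,0,0,0.1222,255],[0.03,-0.0076,0.002,0,0,0.1222,255],[0,0,-0.02,0,0,0,255],[0,0,-0.018,0,0,0,255],[0.008,0,-0.0015,0,0,0,255],[0.005,0,0,0,0,0,255],[0,0,0,0,0,0,255]]}}

```text
time: 3.95
eef_pos: [607.9, -215.5, 12.7]
orientation: [-0.001, 0.693, 0.721, -0.001]
wrist_force: [-4.1, -0.6, 8.1]
width: 0.528
grip_force: 66.9
```

```bash
python3 - <<'E'
from h import *
st(); c=cam("wrist"); bars(c); cv2.imwrite("pics/w3.png",c["pixels"])
P=cloud(c); m=(P[...,2]>9)&(P[...,2]<18); q=P[m]; print(len(q)); 
for y in (-280,-240,-180,-160,-140,-120,-100):
    k=q[abs(q[:,1]-y)<4]; print(y, len(k), np.percentile(k[:,0],[1,5,50,95,99]).round(1) if len(k)>5 else "")
E
```

```text
{'time': 3.95, 'eef_pos': [607.89, -215.543, 12.709], 'orientation': [-0.001, 0.693, 0.721, -0.001], 'wrist_force': [-4.112, -0.616, 8.078], 'width': 0.528, 'grip_force': 66.875, 'joint_pos': [-0.34, 0.686, 0.115, 1.003, -0.001, 1.19]}
blob px [215, 241, 215, 152, 20729] c [ 608.2 -213.    35.9] wh [72.2 59.9] ang 2.3 bgr [ 76. 118. 138.]
16409
-280 0 
-240 0 
-180 1376 [597.8 603.5 642.8 655.4 656.6]
-160 1039 [638.1 638.4 646.5 655.  655.8]
-140 1173 [637.3 637.6 645.7 654.1 655. ]
-120 1325 [636.4 636.7 645.  653.3 654.3]
-100 567 [635.7 636.  644.4 652.6 653.4]
```

View pics/w3.png

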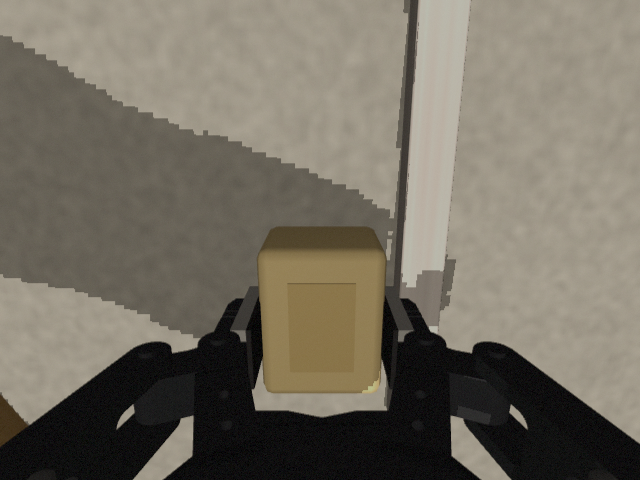

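>>> {"fn": "apply_moves", "kwargs": {"moves": [[0.004,0.0002,0.001,0,0,0,255],[0.003,0.0001,0,0,0,0,255],[0.001,0,0,0,0,0,255],[0,0,0,0,0,0,255]]}}

```text
time: 4.5
eef_pos: [617.0, -215.0, 13.0]
orientation: [-0.001, 0.692, 0.721, -0.0]
wrist_force: [-0.5, -0.4, -1.9]
width: 0.525
grip_force: 65.8
```

>>> {"fn": "apply_moves", "kwargs": {"moves": [[0.001,0,0,0,0,0,255],[0.001,0,0,0,0,0,255],[0,0,0,0,0,0,255]]}}

```text
time: 4.88
eef_pos: [617.2, -215.0, 13.1]
orientation: [-0.002, 0.693, 0.721, -0.001]
wrist_force: [-5.5, 0.9, 1.1]
width: 0.526
grip_force: 66.0
```

Contact with the rail is confirmed at 5 N, so I release and move to bar C.

>>> {"fn": "apply_moves", "kwargs": {"moves": [[0,0,0,0,0,0,90],[0,0,0,0,0,0,90],[0,0,0,0,0,0,90],[0,0,0.06,0,0,0,0],[-0.0287,0.0239,0.01,0,0,0.1655,0],[-0.0287,0.0239,0.01,0,0,0.1655,0],[-0.0287,0.0239,0,0,0,0.1655,0],[-0.0287,0.0239,0,0,0,0.1655,0],[-0.0287,0.0239,0,0,0,0.1655,0],[-0.0287,0.0239,0,0,0,0.1655,0]]}}

```text
time: 6.12
eef_pos: [447.1, -71.2, 94.3]
orientation: [0.001, 0.263, 0.965, 0.0]
wrist_force: [0.4, 0.2, 0.5]
width: 0.997
grip_force: 0.0
```

```bash
python3 - <<'E'
from h import *
st(); c=cam("wrist"); bars(c); print("top"); bars(cam("top"))
E
```

```text
{'time': 6.125, 'eef_pos': [447.125, -71.166, 94.305], 'orientation': [0.001, 0.263, 0.965, 0.0], 'wrist_force': [0.426, 0.173, 0.454], 'width': 0.997, 'grip_force': 0.0, 'joint_pos': [-0.158, 0.26, -0.351, 0.957, 0.0, 0.373]}
blob px [0, 125, 91, 123, 9108] c [ 335.1 -186.3   35.8] wh [59.9 44.6] ang -47.1 bgr [  4.  11. 167.]
blob px [267, 210, 105, 78, 7839] c [444.4 -70.9  35.7] wh [60.  45.8] ang 59.4 bgr [ 68. 104. 123.]
blob px [561, 318, 29, 25, 270] c [566.   38.1  36.7] wh [6.1 4.7] ang -61.6 bgr [50. 60. 62.]
top
blob px [386, 212, 22, 17, 332] c [ 614.8 -214.6   35.4] wh [60.7 47. ] ang -87.0 bgr [142. 169. 162.]
blob px [260, 265, 18, 22, 339] c [462.7 153.   35.5] wh [59.7 46.7] ang 2.4 bgr [146. 169. 161.]
blob px [379, 307, 25, 26, 347] c [ 331.8 -189.5   35.3] wh [58.1 46.1] ang -46.8 bgr [ 51.  57. 165.]
blob px [446, 310, 26, 26, 356] c [ 319.  -378.1   35.4] wh [60.5 47.5] ang 35.8 bgr [138. 159.  37.]
blob px [58, 459, 31, 5, 78] c [-33.  692.9  39.3] wh [83.4  8.4] ang 89.3 bgr [36. 40. 38.]
```

>>> {"fn": "apply_moves", "kwargs": {"moves": [[-0.002,0,-0.04,0,0,0,0],[0,0,-0.035,0,0,0,0],[0,0,-0.017,0,0,0,0],[0,0,0,0,0,0,255],[0,0,0,0,0,0,255],[0,0,0,0,0,0,255],[0,0,0,0,0,0,255],[0,0,0.03,0,0,0,255],[0,0,0,0,0,0,255]]}}

```text
time: 7.35
eef_pos: [447.6, -72.2, 33.7]
orientation: [0.003, 0.265, 0.964, 0.0]
wrist_force: [0.5, -0.6, -1.9]
width: 0.691
grip_force: 65.2
```

```bash
python3 - <<'E'
from h import *
st(); c=cam("wrist"); P=cloud(c); print(np.nanmedian(P[300:380,300:340].reshape(-1,3),axis=0)); bars(c,lo=50,hi=75)
E
```

```text
{'time': 7.35, 'eef_pos': [447.571, -72.223, 33.732], 'orientation': [0.003, 0.265, 0.964, 0.0], 'wrist_force': [0.494, -0.572, -1.914], 'width': 0.691, 'grip_force': 65.201, 'joint_pos': [-0.16, 0.341, -0.43, 0.795, -0.0, 0.377]}
[443.88532007 -70.63349656  67.51910922]
blob px [190, 262, 264, 135, 25700] c [445.7 -70.9  67. ] wh [86.9 46.6] ang 59.8 bgr [ 73. 115. 135.]
```

>>> {"fn": "apply_moves", "kwargs": {"moves": [[0.0305,-0.0096,0.002,0,0,0.1156,255],[0.0305,-0.0096,0.002,0,0,0.1156,255],[0.0305,-0.0096,0.002,0,0,0.1156,255],[0.0305,-0.0096,0.002,0,0,0.1156,255],[0.0305,-0.0096,0.002,0,0,0.1156,255],[0,0,-0.02,0,0,0,255],[0,0,-0.0185,0,0,0,255],[0.006,0,0,0,0,0,255],[0.004,0,0,0,0,0,255],[0,0,0,0,0,0,255]]}}

```text
time: 8.65
eef_pos: [608.0, -119.8, 2.7]
orientation: [-0.0, -0.021, 1.0, 0.0]
wrist_force: [-0.1, 0.2, -1.1]
width: 0.691
grip_force: 68.2
```

```bash
python3 - <<'E'
from h import *
c=cam("wrist"); bars(c)
E
```

```text
blob px [190, 268, 264, 131, 25305] c [ 605.9 -119.8   37.1] wh [87.1 46.6] ang -87.4 bgr [ 79. 122. 143.]
blob px [0, 287, 151, 125, 13049] c [ 616.4 -209.2   35.7] wh [53.7 46.1] ang -88.0 bgr [126. 186. 193.]
```

>>> {"fn": "apply_moves", "kwargs": {"moves": [[0.003,0,-0.001,0,0,0,255],[0.001,0,0,0,0,0,255],[0,0,0,0,0,0,255],[0.001,0,0,0,0,0,255],[0,0,0,0,0,0,255]]}}

```text
time: 9.32
eef_pos: [613.0, -119.9, 2.4]
orientation: [0.0, -0.021, 1.0, -0.0]
wrist_force: [0.4, 0.1, -1.3]
width: 0.689
grip_force: 68.2
```

>>> {"fn": "apply_moves", "kwargs": {"moves": [[0.001,0,0,0,0,0,255],[0.001,0,0,0,0,0,255],[0,0,0,0,0,0,255],[0.001,0,0,0,0,0,255],[0,0,0,0,0,0,255]]}}

```text
time: 9.95
eef_pos: [615.1, -119.9, 2.1]
orientation: [-0.001, -0.021, 1.0, 0.0]
wrist_force: [-2.2, -0.1, 1.3]
width: 0.692
grip_force: 68.2
```

>>> {"fn": "apply_moves", "kwargs": {"moves": [[0.001,0,0,0,0,0,255],[0,0,0,0,0,0,39],[0,0,0,0,0,0,39],[0,0,0,0,0,0,39],[0,0,0.05,0,0,0,0],[-0.03,0,0.04,0,0,-0.15,0],[-0.04,0.03,0,0,0,-0.174,0],[-0.04,0.035,0,0,0,-0.18,0],[-0.02,0.04,0,0,0,-0.18,0],[-0.01,0.05,0,0,0,-0.18,0]]}}

```text
time: 11.2
eef_pos: [476.5, 34.3, 92.9]
orientation: [0.001, 0.401, 0.916, 0.0]
wrist_force: [0.5, 0.4, 0.0]
width: 1.0
grip_force: 0.0
```

>>> {"fn": "apply_moves", "kwargs": {"moves": [[-0.01,0.04,0,0,0,-0.18,0],[0,0.04,0,0,0,-0.18,0],[0,0.04,0,0,0,-0.18,0],[0,0,0,0,0,-0.16,0],[0,0,0,0,0,0,0]]}}

```text
time: 11.82
eef_pos: [467.5, 154.2, 92.5]
orientation: [0.0, 0.687, 0.727, 0.0]
wrist_force: [-0.2, 0.3, 0.8]
width: 1.0
grip_force: 0.0
```

```bash
python3 - <<'E'
from h import *
st(); c=cam("wrist"); bars(c); print("top"); bars(cam("top"))
E
```

```text
{'time': 11.825, 'eef_pos': [467.546, 154.241, 92.519], 'orientation': [0.0, 0.687, 0.727, 0.0], 'wrist_force': [-0.216, 0.29, 0.821], 'width': 1.0, 'grip_force': 0.0, 'joint_pos': [0.319, 0.333, -0.252, 0.985, -0.0, 1.833]}
blob px [263, 212, 106, 79, 7912] c [464.7 155.9  35.8] wh [60.1 45.5] ang 3.9 bgr [ 72. 110. 129.]
top
blob px [386, 212, 22, 17, 330] c [ 614.2 -215.    35.8] wh [60.  47.2] ang -89.7 bgr [143. 169. 162.]
blob px [353, 214, 22, 17, 332] c [ 611.2 -121.6   35.5] wh [60.2 47. ] ang -88.0 bgr [146. 169. 162.]
blob px [378, 307, 26, 26, 355] c [ 331.7 -189.4   35.5] wh [58.3 46. ] ang -46.4 bgr [ 50.  58. 164.]
blob px [447, 310, 25, 26, 359] c [ 319.1 -377.9   35.3] wh [60.6 47.5] ang 35.6 bgr [138. 160.  36.]
blob px [45, 459, 44, 7, 121] c [-34.3 709.5  41.2] wh [121.7  12.1] ang -88.6 bgr [45. 47. 46.]
blob px [90, 459, 27, 21, 145] c [-42.6 600.9  39.2] wh [85.6 40. ] ang 53.1 bgr [30. 31. 31.]
```

>>> {"fn": "apply_moves", "kwargs": {"moves": [[-0.0025,0.0017,-0.04,0,0,0,0],[0,0,-0.035,0,0,0,0],[0,0,-0.015,0,0,0,0],[0,0,0,0,0,0,255],[0,0,0,0,0,0,255],[0,0,0,0,0,0,255],[0,0,0,0,0,0,255],[0,0,0.035,0,0,0,255],[0,0,0,0,0,0,255]]}}

```text
time: 13.05
eef_pos: [467.2, 156.1, 39.8]
orientation: [0.001, 0.688, 0.726, 0.003]
wrist_force: [0.2, -0.7, -0.9]
width: 0.69
grip_force: 65.8
```

```bash
python3 - <<'E'
from h import *
st(); c=cam("wrist"); bars(c,lo=50,hi=80)
E
```

```text
{'time': 13.05, 'eef_pos': [467.209, 156.103, 39.761], 'orientation': [0.001, 0.688, 0.726, 0.003], 'wrist_force': [0.22, -0.665, -0.914], 'width': 0.69, 'grip_force': 65.82, 'joint_pos': [0.322, 0.395, -0.322, 0.848, 0.0, 1.839]}
blob px [568, 70, 72, 316, 6105] c [567.9 195.6  66.2] wh [108.8  20.8] ang -87.5 bgr [136. 156. 160.]
blob px [190, 260, 264, 140, 26105] c [467.3 156.7  72.2] wh [86.8 46.4] ang 3.1 bgr [ 73. 115. 135.]
blob px [612, 392, 28, 42, 386] c [589.1 130.8  68.7] wh [19.6 12. ] ang -37.7 bgr [111.  128.5 133. ]
```

>>> {"fn": "apply_moves", "kwargs": {"moves": [[0,-0.05,0.004,0,0,0.173,255],[0,-0.05,0.004,0,0,0.173,255],[0,-0.05,0,0,0,0.173,255],[0.025,-0.012,0,0,0,0.173,255],[0.025,-0.011,0,0,0,0.173,255],[0.025,-0.008,0,0,0,0.173,255],[0.025,0,0,0,0,0.173,255],[0.025,0,0,0,0,0.173,255],[0,0,-0.02,0,0,0.173,255],[0,0,-0.02,0,0,0,255]]}}

```text
time: 14.35
eef_pos: [589.8, -25.2, 3.9]
orientation: [-0.0, -0.018, 1.0, -0.001]
wrist_force: [-0.4, -7.3, 6.5]
width: 0.688
grip_force: 65.5
```

```bash
python3 - <<'E'
from h import *
st(); c=cam("wrist"); bars(c)
E
```

```text
{'time': 14.35, 'eef_pos': [589.805, -25.186, 3.88], 'orientation': [-0.0, -0.018, 1.0, -0.001], 'wrist_force': [-0.381, -7.29, 6.469], 'width': 0.688, 'grip_force': 65.55, 'joint_pos': [-0.042, 0.603, -0.071, 0.897, -0.002, -0.078]}
blob px [190, 272, 264, 127, 24127] c [589.5 -25.1  36.3] wh [86.6 46.3] ang -87.7 bgr [ 79. 123. 145.]
blob px [498, 274, 42, 38, 729] c [566.8  37.5  36.9] wh [6.  4.8] ang -37.0 bgr [63. 75. 77.]
blob px [0, 323, 148, 114, 8319] c [ 610.2 -116.7   35.6] wh [55.2 42. ] ang -87.4 bgr [127. 187. 194.]
blob px [91, 415, 13, 20, 89] c [ 625.5 -106.1   35.9] wh [12.9  1.9] ang -38.8 bgr [127. 187. 194.]
blob px [474, 469, 14, 11, 81] c [653.   43.   27.8] wh [5.  2.2] ang 81.5 bgr [67. 79. 81.]
```

>>> {"fn": "apply_moves", "kwargs": {"moves": [[0.008,0,0.0005,0,0,0,255],[0.005,0,0,0,0,0,255],[0.003,0,0,0,0,0,255],[0.001,0,0,0,0,0,255],[0,0,0,0,0,0,255],[0.001,0,0,0,0,0,255],[0,0,0,0,0,0,255]]}}

```text
time: 15.28
eef_pos: [608.0, -24.3, 5.9]
orientation: [0.0, -0.018, 1.0, 0.0]
wrist_force: [0.1, -0.1, -0.6]
width: 0.691
grip_force: 67.3
```

>>> {"fn": "apply_moves", "kwargs": {"moves": [[0,0,-0.002,0,0,0,255],[0.001,0,0,0,0,0,255],[0.001,0,0,0,0,0,255],[0,0,0,0,0,0,255],[0,0,0,0,0,0,255]]}}

```text
time: 15.9
eef_pos: [609.2, -24.5, 3.6]
orientation: [-0.001, -0.018, 1.0, -0.0]
wrist_force: [-3.6, -1.4, 0.1]
width: 0.694
grip_force: 67.5
```

Bar A is against the rail. I release it and go to the stick, gripping 80 mm from its near end. That end will be the push tip.

>>> {"fn": "apply_moves", "kwargs": {"moves": [[0.001,0,0,0,0,0,255],[0,0,0,0,0,0,39],[0,0,0,0,0,0,39],[0,0,0,0,0,0,39],[-0.001,0,0.05,0,0,0,0],[-0.03,0,0.04,0,0,0.17,0],[-0.03,-0.02,0.02,0,0,0.184,0],[-0.03,-0.035,0.02,0,0,0.184,0],[-0.03,-0.04,0,0,0,0.184,0],[-0.02,-0.04,0,0,0,0.184,0]]}}

```text
time: 17.15
eef_pos: [470.3, -160.3, 135.1]
orientation: [0.002, -0.457, 0.89, -0.001]
wrist_force: [0.7, -0.1, -0.8]
width: 0.999
grip_force: 0.0
```

>>> {"fn": "apply_moves", "kwargs": {"moves": [[-0.02,-0.045,0,0,0,0.184,0],[-0.005,-0.045,0,0,0,0.184,0],[0,-0.043,0,0,0,0.184,0],[0,0,0,0,0,0.184,0],[0,0,0,0,0,0.184,0],[0,0,0,0,0,0.184,0],[0,0,0,0,0,0,0]]}}

```text
time: 18.02
eef_pos: [446.7, -291.4, 134.3]
orientation: [-0.0, 0.852, -0.524, 0.001]
wrist_force: [-0.2, -0.7, -0.7]
width: 1.002
grip_force: 0.0
```

```bash
python3 - <<'E'
from h import *
st(); c=cam("wrist"); bars(c,lo=16,hi=31); cv2.imwrite("pics/w4.png",c["pixels"]); c=cam("top"); print("top"); bars(c); bars(c,lo=16,hi=30)
E
```

```text
{'time': 18.025, 'eef_pos': [446.659, -291.378, 134.332], 'orientation': [-0.0, 0.852, -0.524, 0.001], 'wrist_force': [-0.221, -0.74, -0.707], 'width': 1.002, 'grip_force': 0.0, 'joint_pos': [-0.578, 0.365, -0.083, 1.12, 0.001, -2.616]}
blob px [298, 0, 47, 330, 11613] c [ 460.8 -322.1   23.7] wh [224.8  24.1] ang -60.9 bgr [ 82. 141. 165.]
blob px [491, 166, 93, 76, 951] c [ 338.3 -381.7   23.7] wh [70.9 34.6] ang 74.4 bgr [38. 42.  2.]
blob px [31, 171, 74, 100, 1330] c [ 603.7 -224.8   23.8] wh [72.1 35.8] ang -50.3 bgr [35. 54. 64.]
blob px [1, 283, 73, 85, 1420] c [ 599.9 -131.3   23.7] wh [72.5 36. ] ang -50.4 bgr [37. 58. 69.]
blob px [352, 358, 58, 27, 678] c [ 353.6 -209.    23.9] wh [46.   5.8] ang 42.9 bgr [ 3.  4. 58.]
blob px [0, 381, 16, 18, 178] c [619.3 -55.5  22. ] wh [13.9  3.5] ang 2.0 bgr [36. 58. 68.]
top
blob px [386, 212, 22, 17, 333] c [ 614.8 -215.1   35.3] wh [60.5 46.1] ang -88.9 bgr [144. 171. 163.]
blob px [353, 214, 22, 17, 331] c [ 611.3 -121.3   35.2] wh [60.3 46.8] ang -87.7 bgr [147. 171. 163.]
blob px [320, 216, 22, 17, 324] c [607.2 -26.6  35.2] wh [60.2 47.5] ang -89.4 bgr [148. 171. 163.]
blob px [379, 307, 25, 25, 344] c [ 331.8 -189.5   35.6] wh [58.3 45.9] ang -46.4 bgr [ 38.  46. 121.]
blob px [45, 458, 72, 22, 253] c [-35.4 667.6  39.4] wh [197.2  50. ] ang 75.5 bgr [33. 34. 35.]
blob px [401, 276, 27, 21, 222] c [ 423.9 -261.    23.3] wh [83.3 24.1] ang -61.1 bgr [ 53.   90.  114.5]
```

View pics/w4.png

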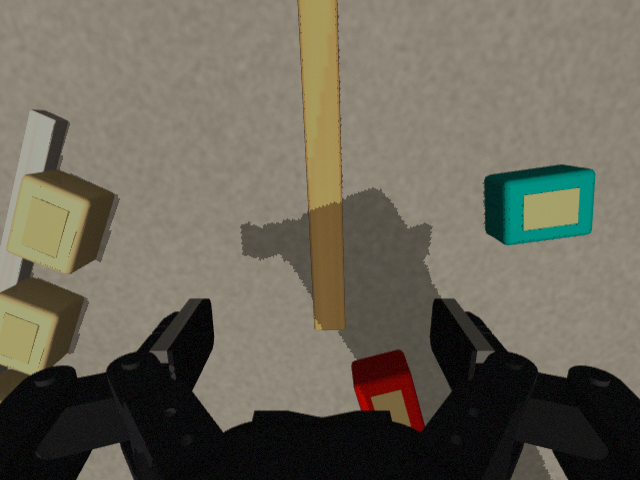

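The wrist view shows the stick end at (330,328), with the shaft running straight up between the open fingers. The red and turquoise look-alikes are well clear. I descend and grip.

>>> {"fn": "apply_moves", "kwargs": {"moves": [[-0.0016,-0.0024,-0.05,0,0,0.04,0],[0,0,-0.05,0,0,0,0],[0,0,-0.029,0,0,0,0],[0,0,0,0,0,0,130],[0,0,0,0,0,0,255],[0,0,0,0,0,0,255],[0,0,0,0,0,0,255],[0,0,0,0,0,0,255],[0,0,0,0,0,0,255]]}}

```text
time: 19.25
eef_pos: [445.5, -294.4, 6.8]
orientation: [0.0, 0.862, -0.506, 0.002]
wrist_force: [-1.0, 0.2, 5.7]
width: 0.265
grip_force: 60.2
```

>>> {"fn": "apply_moves", "kwargs": {"moves": [[0,0,0.04,0,0,0,255],[0.0342,-0.0087,0.02,0,0,-0.0936,255],[0.0342,-0.0087,0,0,0,-0.0936,255],[0.0342,-0.0087,0,0,0,-0.0936,255],[0.0342,-0.0087,0,0,0,-0.0936,255],[0.0342,-0.0087,0,0,0,-0.0936,255],[0,0,0,0,0,0,255],[0,0,0,0,0,0,255]]}}

```text
time: 20.25
eef_pos: [614.0, -336.6, 64.2]
orientation: [0.0, 0.722, -0.692, -0.001]
wrist_force: [0.3, -0.0, -1.1]
width: 0.266
grip_force: 59.3
```

```bash
python3 - <<'E'
from h import *
st(); c=cam("wrist"); bars(c,lo=66,hi=95); bars(c,lo=31,hi=40); cv2.imwrite("pics/w5.png",c["pixels"])
c=cam("top"); print("top"); bars(c,lo=70,hi=100);bars(c)
E
```

```text
{'time': 20.25, 'eef_pos': [614.029, -336.582, 64.232], 'orientation': [0.0, 0.722, -0.692, -0.001], 'wrist_force': [0.298, -0.036, -1.132], 'width': 0.266, 'grip_force': 59.33, 'joint_pos': [-0.501, 0.742, 0.37, 1.2, -0.0, -2.114]}
blob px [249, 0, 146, 417, 30429] c [ 612.3 -370.    80.9] wh [152.1  49.5] ang 85.0 bgr [ 76. 132. 166.]
top
blob px [259, 155, 26, 26, 500] c [765.1 136.3  88.7] wh [69.2 68.9] ang 51.5 bgr [176. 168. 161.]
blob px [488, 209, 27, 11, 218] c [ 618.2 -500.4   80.1] wh [78.  25.7] ang -86.7 bgr [ 84.  151.5 162. ]
blob px [413, 213, 25, 11, 204] c [ 609.6 -289.8   81.5] wh [66.9 25. ] ang -88.8 bgr [ 57.5  95.  118. ]
blob px [147, 216, 20, 25, 98] c [593.  454.6  84.3] wh [72.1 35.8] ang -27.1 bgr [49. 51. 53.]
blob px [164, 267, 25, 34, 181] c [442.2 402.2  93.5] wh [90.2 64.3] ang -0.6 bgr [53. 61. 65.]
blob px [188, 272, 12, 27, 85] c [436.5 351.7  91.4] wh [72.6 19.5] ang -9.7 bgr [43. 49. 54.]
blob px [386, 212, 22, 17, 325] c [ 614.6 -214.9   34.9] wh [60.8 46.1] ang -87.3 bgr [142. 169. 161.]
blob px [353, 214, 22, 17, 331] c [ 610.8 -121.4   35.6] wh [59.8 47. ] ang -87.6 bgr [145. 169. 162.]
blob px [320, 216, 22, 17, 329] c [607.  -27.2  35.1] wh [59.9 46.5] ang -87.8 bgr [145. 169. 161.]
blob px [450, 310, 22, 26, 327] c [ 318.3 -378.    35.7] wh [59.5 46.8] ang 35.5 bgr [138. 160.  47.]
blob px [43, 459, 74, 21, 269] c [-35.9 669.3  39.2] wh [200.6  49.7] ang 76.0 bgr [33. 36. 36.]
```

View pics/w5.png

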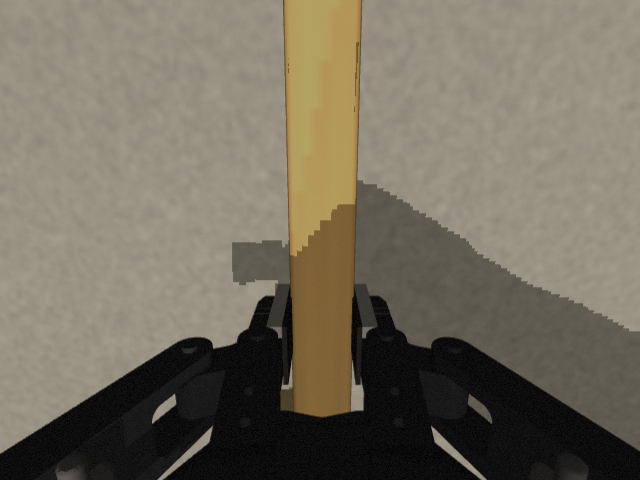

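>>> {"fn": "apply_moves", "kwargs": {"moves": [[0.0022,0,-0.03,0,0,0,255],[0,0,-0.02,0,0,0,255],[0,0,0,0,0,0,255],[-0.0002,0.005,0,0,0,0,255],[-0.0002,0.005,0,0,0,0,255],[-0.0002,0.005,0,0,0,0,255],[-0.0002,0.005,0,0,0,0,255],[-0.0002,0.005,0,0,0,0,255]]}}

```text
time: 21.35
eef_pos: [616.4, -311.8, 15.2]
orientation: [-0.0, 0.721, -0.692, 0.0]
wrist_force: [0.5, -0.3, -1.2]
width: 0.267
grip_force: 59.4
```

```bash
python3 - <<'E'
from h import *
st(); c=cam("top"); bars(c,lo=20,hi=46)
E
```

```text
{'time': 21.35, 'eef_pos': [616.369, -311.829, 15.169], 'orientation': [-0.0, 0.721, -0.692, 0.0], 'wrist_force': [0.452, -0.341, -1.172], 'width': 0.267, 'grip_force': 59.371, 'joint_pos': [-0.468, 0.764, 0.275, 1.081, -0.0, -2.08]}
blob px [330, 159, 21, 14, 80] c [775.4 -57.8  35.7] wh [57.4 36.6] ang 85.1 bgr [65.  75.5 80. ]
blob px [471, 211, 30, 11, 235] c [ 620.7 -471.6   30. ] wh [84.  25.3] ang -88.1 bgr [ 84. 152. 162.]
blob px [381, 212, 44, 18, 524] c [ 615.6 -232.5   33.8] wh [122.7  49.4] ang -89.2 bgr [120. 160. 160.]
blob px [353, 214, 22, 17, 342] c [ 610.5 -121.4   35.1] wh [60.5 46.4] ang -88.2 bgr [145. 169. 161.]
blob px [320, 215, 22, 18, 340] c [608.7 -27.3  35. ] wh [59.9 51.3] ang -86.8 bgr [145. 169. 161.]
blob px [172, 274, 9, 24, 60] c [439.2 417.8  32.8] wh [66.2 19.6] ang 5.4 bgr [42.5 49.  53. ]
blob px [446, 310, 26, 26, 373] c [ 318.2 -378.6   35.4] wh [61.2 48. ] ang 35.0 bgr [138. 159.  35.]
blob px [45, 458, 73, 22, 311] c [-34.8 666.4  36.7] wh [200.6  52.1] ang 74.4 bgr [27. 30. 29.]
```

>>> {"fn": "apply_moves", "kwargs": {"moves": [[-0.0004,0.01,0,0,0,0,255],[-0.0004,0.01,0,0,0,0,255],[-0.0004,0.01,0,0,0,0,255],[-0.0004,0.01,0,0,0,0,255],[-0.0004,0.01,0,0,0,0,255],[-0.0004,0.01,0,0,0,0,255],[-0.0004,0.01,0,0,0,0,255],[-0.0004,0.01,0,0,0,0,255]]}}

```text
time: 22.4
eef_pos: [612.9, -231.5, 14.8]
orientation: [0.0, 0.721, -0.693, 0.0]
wrist_force: [-0.4, -3.3, -0.5]
width: 0.259
grip_force: 59.4
```

```bash
python3 - <<'E'
from h import *
st(); c=cam("top"); bars(c,lo=32,hi=42); P=cloud(c); m=((P[...,2]>32)&(P[...,2]<42)); 
for y in range(-150,41,15):
    k=P[m&(abs(P[...,1]-y)<5)&(P[...,0]>560)&(P[...,0]<650)]
    if len(k)>5: print(y,round(np.min(k[:,0])-(627.9-.0419*(y-40)),1),round(np.max(k[:,0])-(627.9-.0419*(y-40)),1))
cv2.imwrite("pics/t5.png",cv2.resize(c["pixels"][180:280,200:520],None,fx=2.5,fy=2.5,interpolation=cv2.INTER_CUBIC))
E
```

```text
{'time': 22.4, 'eef_pos': [612.918, -231.478, 14.814], 'orientation': [0.0, 0.721, -0.693, 0.0], 'wrist_force': [-0.412, -3.297, -0.483], 'width': 0.259, 'grip_force': 59.408, 'joint_pos': [-0.361, 0.7, 0.148, 1.019, -0.0, -1.973]}
blob px [312, 214, 67, 19, 724] c [608.4 -67.   36.2] wh [189.8  46.9] ang -87.8 bgr [146. 169. 161.]
blob px [447, 310, 25, 26, 278] c [ 318.8 -378.1   36.2] wh [60.3 45.8] ang 34.6 bgr [138. 161.  42.]
-150 -47.0 -4.2
-135 -46.5 -2.5
-120 -45.3 -1.5
-105 -47.4 -4.7
-90 -46.1 -8.8
-75 -45.3 -1.8
-60 -47.2 -0.7
-45 -46.1 -2.9
-30 -45.8 -1.5
-15 -44.9 -0.4
0 -47.1 -2.8
15 -45.2 -1.2
30 -41.1 -3.8
```

View pics/t5.png

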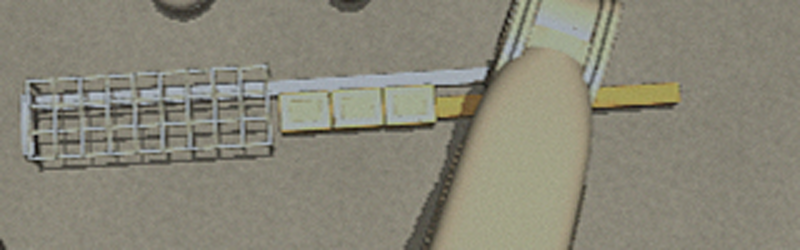

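The crop shows the three bars in a tight row against the rail, from (280,112) to (437,104), with the stick tip behind them. The feed continues.

>>> {"fn": "apply_moves", "kwargs": {"moves": [[-0.0004,0.01,0,0,0,0,255],[-0.0004,0.01,0,0,0,0,255],[-0.0004,0.01,0,0,0,0,255],[-0.0004,0.01,0,0,0,0,255],[-0.0004,0.01,0,0,0,0,255],[-0.0004,0.01,0,0,0,0,255],[-0.0004,0.01,0,0,0,0,255],[-0.0004,0.01,0,0,0,0,255],[-0.0004,0.01,0,0,0,0,255],[-0.0004,0.01,0,0,0,0,255]]}}

```text
time: 23.7
eef_pos: [608.9, -131.3, 14.8]
orientation: [-0.0, 0.721, -0.692, -0.0]
wrist_force: [-0.4, -2.4, -0.0]
width: 0.265
grip_force: 59.4
```

```bash
cat > chk.py <<'E'
from h import *
import sys
st(); c=cam("top"); P=cloud(c); m=((P[...,2]>30)&(P[...,2]<42)&(P[...,0]>560)&(P[...,0]<660)) ; ys=P[m][:,1]; print("yrange",np.percentile(ys,[0,1,99,100]))
for y in range(-150,290,12):
    k=P[m&(abs(P[...,1]-y)<5)]
    if len(k)>5: print(y,len(k),round(np.min(k[:,0])-(627.9-.0419*(y-40)),1),round(np.max(k[:,0])-(627.9-.0419*(y-40)),1))
if len(sys.argv)>1: cv2.imwrite(sys.argv[1],cv2.resize(c["pixels"][190:260,195:355],None,fx=5,fy=5,interpolation=cv2.INTER_CUBIC))
E
python3 chk.py
```

```text
{'time': 23.7, 'eef_pos': [608.933, -131.302, 14.779], 'orientation': [-0.0, 0.721, -0.692, -0.0], 'wrist_force': [-0.418, -2.407, -0.023], 'width': 0.265, 'grip_force': 59.397, 'joint_pos': [-0.212, 0.644, 0.04, 0.967, 0.0, -1.824]}
yrange [-331.06171809 -325.1306732   451.33220663  472.50476523]
-78 18 -37.3 -18.9
-66 19 -39.3 -17.9
-54 20 -40.8 -6.0
-42 38 -46.8 -1.8
-30 50 -47.6 -1.6
-18 50 -47.3 -1.3
-6 54 -46.7 -2.5
6 45 -45.3 -1.7
18 39 -45.4 -1.6
30 41 -44.6 -0.7
42 27 -46.0 -2.4
54 55 -45.5 -1.6
66 33 -44.8 -0.9
78 34 -46.4 -2.9
90 31 -45.5 -2.0
102 26 -45.7 -2.0
114 46 -44.7 -0.3
126 31 -44.2 -2.7
```

>>> {"fn": "apply_moves", "kwargs": {"moves": [[-0.0004,0.01,0,0,0,0,255],[-0.0004,0.01,0,0,0,0,255],[-0.0004,0.01,0,0,0,0,255],[-0.0004,0.01,0,0,0,0,255],[-0.0004,0.01,0,0,0,0,255],[-0.0004,0.01,0,0,0,0,255],[-0.0004,0.01,0,0,0,0,255],[-0.0004,0.01,0,0,0,0,255],[-0.0004,0.01,0,0,0,0,255],[-0.0004,0.01,0,0,0,0,255]]}}

```text
time: 25.0
eef_pos: [604.9, -31.3, 14.7]
orientation: [0.0, 0.721, -0.692, -0.0]
wrist_force: [0.6, -2.8, 0.0]
width: 0.27
grip_force: 59.4
```

>>> {"fn": "apply_moves", "kwargs": {"moves": [[-0.0004,0.01,0,0,0,0,255],[-0.0003,0.006,0,0,0,0,255],[-0.0001,0.003,0,0,0,0,255],[0,0,0,0,0,0,255]]}}

```text
time: 25.5
eef_pos: [604.1, -12.3, 14.7]
orientation: [-0.0, 0.722, -0.692, -0.0]
wrist_force: [-0.1, 0.8, -1.0]
width: 0.262
grip_force: 59.4
```

```bash
python3 chk.py pics/t6.png
```

```text
{'time': 25.5, 'eef_pos': [604.099, -12.301, 14.685], 'orientation': [-0.0, 0.722, -0.692, -0.0], 'wrist_force': [-0.08, 0.767, -0.986], 'width': 0.262, 'grip_force': 59.38, 'joint_pos': [-0.021, 0.613, -0.019, 0.939, 0.001, -1.633]}
yrange [-211.10536766 -205.157917    449.27654247  484.16038997]
-150 15 -38.3 -17.6
-138 17 -37.5 -17.2
-126 18 -40.7 -18.9
-114 18 -39.4 -18.5
-102 16 -39.0 -17.8
-90 17 -40.1 -16.7
-78 26 -40.5 -18.9
-66 6 -36.2 -18.6
54 9 -39.9 -16.3
66 7 -41.6 -20.8
78 38 -47.0 -2.9
90 35 -45.6 -2.4
102 26 -44.9 -2.2
114 46 -47.0 -1.0
126 37 -46.5 -2.5
138 35 -45.4 -2.6
150 38 -42.2 -0.9
162 21 -44.4 -0.8
174 41 -45.9 -2.3
186 42 -45.4 -1.9
198 35 -45.4 -1.0
210 34 -44.8 -0.8
222 19 -46.6 -2.2
234 43 -45.3 -1.6
246 22 -44.3 -1.4
```

View pics/t6.png

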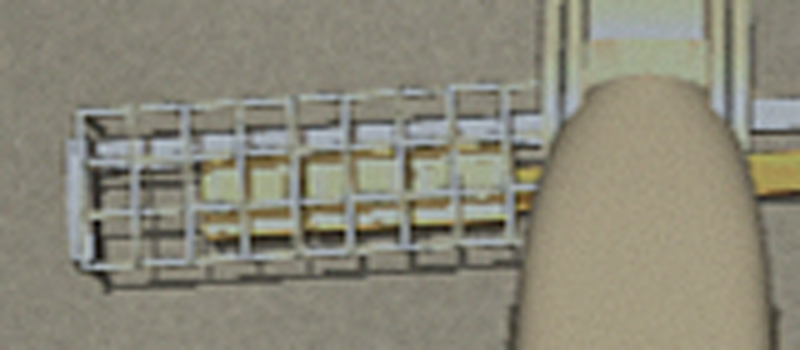

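The bars lie in a tight, straight row well inside the rack, from (205,200) to (515,180) in the crop. I withdraw the stick along the rail and swing low towards the crock.

>>> {"fn": "apply_moves", "kwargs": {"moves": [[0.0004,-0.01,0,0,0,0,255],[0.0008,-0.02,0,0,0,0,255],[0.0012,-0.03,0,0,0,0,255],[0.0012,-0.03,0,0,0,0,255],[0.0008,-0.02,0,0,0,0,255],[0,0,0.03,0,0,0,255],[-0.02,0,0.03,0,0,0,255],[-0.05,0,0,0,0,-0.05,255],[-0.05,0.01,0,0,0,-0.09,255],[-0.04,0.03,0,0,0,-0.09,255]]}}

```text
time: 26.8
eef_pos: [446.7, -83.8, 74.9]
orientation: [0.0, -0.635, 0.773, 0.0]
wrist_force: [0.6, -0.1, -0.6]
width: 0.265
grip_force: 59.3
```

>>> {"fn": "apply_moves", "kwargs": {"moves": [[-0.02,0.045,0,0,0,-0.09,255],[-0.01,0.05,0,0,0,-0.09,255],[0,0.05,0,0,0,-0.09,255],[0,0.05,0.02,0,0,-0.09,255],[0,0.05,0.03,0,0,-0.09,255],[-0.01,0.04,0.04,0,0,-0.09,255],[-0.01,0.04,0.04,0,0,-0.09,255],[0,0.03,0.05,0,0,-0.04,255],[0,0,0.05,0,0,0,255],[0,0,0,0,0,0,255]]}}

```text
time: 28.05
eef_pos: [400.6, 273.4, 309.3]
orientation: [0.005, -0.349, 0.937, 0.001]
wrist_force: [0.5, 0.2, -3.0]
width: 0.262
grip_force: 59.5
```

```bash
python3 chk.py; python3 - <<'E'
from h import *
c=cam("top"); bars(c,lo=200,hi=330)
w=cam("wrist"); bars(w,lo=230,hi=330)
P=cloud(c); q=P[(P[...,2]>94)&(P[...,2]<106)&(abs(P[...,0]-443)<70)&(abs(P[...,1]-388)<70)][:,:2]
print("crock",len(q),cv2.minEnclosingCircle(q.astype(np.float32)) if len(q) else "")
E
```

```text
{'time': 28.05, 'eef_pos': [400.625, 273.387, 309.312], 'orientation': [0.005, -0.349, 0.937, 0.001], 'wrist_force': [0.468, 0.156, -3.041], 'width': 0.262, 'grip_force': 59.455, 'joint_pos': [0.599, 0.183, 0.133, 1.511, 0.0, -0.114]}
yrange [ 35.99394774  72.81636763 451.12708668 484.8419108 ]
78 36 -46.4 -3.9
90 37 -46.5 -2.4
102 26 -45.8 -5.3
114 53 -47.1 -0.8
126 31 -43.9 -2.5
138 43 -46.0 -2.3
150 39 -45.9 -1.7
162 20 -44.2 -0.2
174 42 -46.5 -2.9
186 40 -45.7 -1.4
198 38 -45.2 -0.7
210 40 -46.2 0.1
222 22 -46.1 -2.4
234 37 -45.5 -2.0
246 22 -45.3 -1.0
blob px [208, 294, 58, 70, 893] c [320.1 203.  322. ] wh [190.3  28.4] ang 39.0 bgr [ 49.  87. 113.]
blob px [309, 424, 58, 56, 1845] c [ 22.3 -31.2 297.1] wh [116.   93.7] ang 34.3 bgr [ 73.  89. 104.]
blob px [252, 0, 140, 417, 29741] c [371.8 252.7 321.6] wh [152.4  49.6] ang 33.4 bgr [ 54.  97. 125.]
crock 1 ((483.3587646484375, 370.9869384765625), 9.999999747378752e-05)
```

>>> {"fn": "apply_moves", "kwargs": {"moves": [[0.005,0.013,0.003,0.114,-0.132,0,255],[0.005,0.013,0.003,0.114,-0.132,0,255],[0.005,0.013,0.003,0.114,-0.132,0,255],[0.005,0.013,0.003,0.114,-0.132,0,255],[0.005,0.013,0.003,0.114,-0.132,0,255],[0.005,0.013,0.003,0.114,-0.132,0,255],[0.005,0.013,0.003,0.114,-0.132,0,255],[0.005,0.013,0.003,0.114,-0.132,0,255],[0.005,0.013,0.003,0.114,-0.132,0,255],[0,0,0,0,0,0,255]]}}

```text
time: 29.45
eef_pos: [446.8, 380.1, 317.7]
orientation: [0.583, -0.273, 0.734, 0.215]
wrist_force: [-0.3, -0.1, -1.1]
width: 0.264
grip_force: 59.4
```

```bash
python3 - <<'E'
from h import *
from scipy.spatial.transform import Rotation as R
st(); q=robot.sense()["orientation"]; M=R.from_quat([*q[1:],q[0]]).as_matrix(); print("tool axes cols\n",M.round(3))
T=np.column_stack([[0,0,1.],[-.656,.755,0],[0,0,0]]); 
c=cam("scene"); cv2.imwrite("pics/s7.png",c["pixels"]); P=cloud(c)
px=c["pixels"].astype(int); m=(P[...,2]>110)&(abs(P[...,0]-446)<60)&(abs(P[...,1]-390)<60)&(px[...,2]-px[...,0]>35)
q=P[m]; print("wood",len(q),q.min(0),q.max(0)); 
for z in range(130,420,20):
    k=q[abs(q[:,2]-z)<8]
    if len(k)>4: print(z,len(k),np.median(k,axis=0).round(1))
q=P[(P[...,2]>95)&(P[...,2]<104)&(abs(P[...,0]-443)<60)&(abs(P[...,1]-388)<60)][:,:2]
print("crock",len(q),cv2.minAreaRect(q.astype(np.float32)))
E
```

```text
{'time': 29.45, 'eef_pos': [446.774, 380.068, 317.718], 'orientation': [0.583, -0.273, 0.734, 0.215], 'wrist_force': [-0.265, -0.129, -1.074], 'width': 0.264, 'grip_force': 59.428, 'joint_pos': [0.699, -0.058, -1.05, -0.762, 0.011, -0.005]}
tool axes cols
 [[-0.171 -0.653  0.738]
 [-0.15   0.758  0.635]
 [-0.974 -0.002 -0.228]]
wood 792 [399.59592345 331.10308032 126.11948871] [472.36831115 404.55901466 402.4686796 ]
130 20 [419.3 338.1 132.4]
150 37 [418.4 338.1 150.7]
170 37 [422.5 342.2 170.6]
190 40 [426.4 345.  190.5]
210 40 [429.9 348.2 208.9]
230 43 [432.5 350.9 229.7]
250 44 [437.7 355.6 250.1]
270 46 [441.7 356.5 271.2]
290 47 [444.8 360.4 290.1]
310 8 [455.8 369.6 308.4]
330 29 [454.3 368.5 334.1]
350 65 [455.3 370.4 349.7]
370 67 [458.1 372.7 370.2]
390 104 [459.5 379.4 393.6]
crock 196 ((445.8046875, 385.5599365234375), (90.37596893310547, 95.85896301269531), 36.45350646972656)
```

View pics/s7.png

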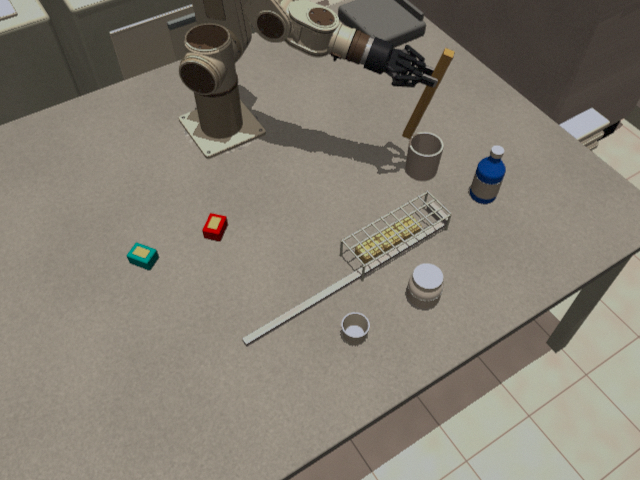

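The scene view shows the stick near-vertical at (428,95), just inside the crock at (424,155), with the bars lying under the rack. Joint 3 is near its lower limit, so I fit the arm's planar model to find a pose that reaches upright.

```bash
cat > fit.py <<'E'
from h import *
from scipy.optimize import least_squares
D=[([.241,.004,1.335],(136.469,-480.428,230.496)),([.29,-.259,1.023],(444.051,-178.36,110.912)),([.374,-.342,.85],(448.641,-178.272,44.316)),([.686,.115,1.003],(607.89,-215.543,12.709)),([.26,-.351,.957],(447.125,-71.166,94.305)),([.341,-.43,.795],(447.571,-72.223,33.732)),([.333,-.252,.985],(467.546,154.241,92.519)),([.603,-.071,.897],(589.805,-25.186,3.88)),([.365,-.083,1.12],(446.659,-291.378,134.332)),([.742,.37,1.2],(614.029,-336.582,64.232)),([.764,.275,1.081],(616.369,-311.829,15.169)),([.613,-.019,.939],(604.099,-12.301,14.685)),([.183,.133,1.511],(400.625,273.387,309.312)),([-.058,-1.05,-.762],(446.774,380.068,317.718))]
def fk(p,j):
    r0,z0,L1,c1,L2,c2,Lt=p; a,b,g=j; f=a-b+g
    return np.array([r0+L1*np.sin(a+c1)+L2*np.cos(a-b+c2)+Lt*np.cos(f), z0+L1*np.cos(a+c1)-L2*np.sin(a-b+c2)-Lt*np.sin(f)])
def res(p): return np.concatenate([fk(p,j)-[np.hypot(x,y),z] for j,(x,y,z) in D])
s=least_squares(res,[0,200,350,0,330,0,200],x_scale=100); p=s.x
def ik(r,z,f):
    o=least_squares(lambda q: fk(p,[q[0],q[1],f-q[0]+q[1]])-[r,z],[.2,-.5]); a,b=o.x; return a,b,f-a+b,np.abs(o.fun).max()
E
python3 - <<'E'
from fit import *
print(p.round(3),np.abs(s.fun).max().round(2))
for f in(0,.2):
  for r in(560,595,630,680):
    for z in(210,260,325): print(f,r,z,np.round(ik(r,z,f),2))
E
```

```text
[ 1.04000e-01  2.40477e+02  4.93382e+02  0.00000e+00  3.91139e+02
 -2.10000e-02  4.04983e+02] 0.31
0 560 210 [ 1.03 -1.32 -2.34  0.  ]
0 560 260 [ 0.72 -1.32 -2.04  0.  ]
0 560 325 [ 0.27 -1.26 -1.54  0.  ]
0 595 210 [ 0.9  -1.22 -2.11  0.  ]
0 595 260 [ 0.64 -1.22 -1.86  0.  ]
0 595 325 [ 0.29 -1.18 -1.47  0.  ]
0 630 210 [ 0.82 -1.13 -1.95  0.  ]
0 630 260 [ 0.6  -1.13 -1.73  0.  ]
0 630 325 [ 0.32 -1.09 -1.41  0.  ]
0 680 210 [ 0.77 -1.   -1.77  0.  ]
0 680 260 [ 0.59 -1.   -1.59  0.  ]
0 680 325 [ 0.36 -0.97 -1.33  0.  ]
0.2 560 210 [ 0.49 -1.28 -1.57  0.  ]
0.2 560 260 [ 0.19 -1.22 -1.21  0.  ]
0.2 560 325 [-0.11 -1.11 -0.8   0.  ]
0.2 595 210 [ 0.47 -1.19 -1.45  0.  ]
0.2 595 260 [ 0.22 -1.14 -1.16  0.  ]
0.2 595 325 [-0.03 -1.05 -0.82  0.  ]
0.2 630 210 [ 0.47 -1.1  -1.36  0.  ]
0.2 630 260 [ 0.26 -1.06 -1.12  0.  ]
0.2 630 325 [ 0.04 -0.98 -0.82  0.  ]
0.2 680 210 [ 0.48 -0.97 -1.25  0.  ]
0.2 680 260 [ 0.32 -0.94 -1.05  0.  ]
0.2 680 325 [ 0.13 -0.87 -0.8   0.  ]
```

>>> {"fn": "apply_moves", "kwargs": {"moves": [[0,0.003,0.003,0,0,0.17,255],[0,0.003,0.003,0,0,0.17,255],[0,0.003,0.003,0,0,0.17,255],[0,0.003,0.003,0,0,0.17,255],[0,0,0,0,0,0,255],[0,0,0,0,0,0,255]]}}

```text
time: 30.25
eef_pos: [448.4, 393.6, 335.6]
orientation: [0.488, -0.489, 0.609, 0.39]
wrist_force: [-1.3, 0.5, -0.8]
width: 0.264
grip_force: 59.5
```

```bash
cat > ori.py <<'E'
from h import *
from scipy.spatial.transform import Rotation as R
import sys
def ori(h):
    st(); s=robot.sense(); q=s["orientation"]; M=R.from_quat([*q[1:],q[0]]); print(M.as_matrix().round(3))
    h=np.radians(h); T=np.column_stack([[0,0,-1],[-np.sin(h),np.cos(h),0],[np.cos(h),np.sin(h),0]])
    print("rotvec needed",(R.from_matrix(T)*M.inv()).as_rotvec().round(4),"shift to crock",(np.array([444+5*np.cos(h),387.5+5*np.sin(h)])-s["eef_pos"][:2]).round(1))
ori(float(sys.argv[1]))
E
python3 ori.py 80
```

```text
{'time': 30.25, 'eef_pos': [448.4, 393.648, 335.587], 'orientation': [0.488, -0.489, 0.609, 0.39], 'wrist_force': [-1.295, 0.519, -0.837], 'width': 0.264, 'grip_force': 59.451, 'joint_pos': [0.266, 0.08, -0.761, -0.392, 1.041, -0.396]}
[[-0.045 -0.976  0.212]
 [-0.214  0.217  0.952]
 [-0.976 -0.002 -0.219]]
rotvec needed [ 0.2171 -0.0409  0.0443] shift to crock [-3.5 -1.2]
```

>>> {"fn": "apply_moves", "kwargs": {"moves": [[-0.0018,-0.0006,0,0.109,-0.0205,0.022,255],[-0.0018,-0.0006,0,0.109,-0.0205,0.022,255],[0,0,0,0,0,0,255],[0,0,0,0,0,0,255]]}}

```text
time: 30.75
eef_pos: [450.4, 395.2, 334.8]
orientation: [0.525, -0.465, 0.565, 0.434]
wrist_force: [0.6, 0.7, -0.9]
width: 0.268
grip_force: 59.5
```

```bash
python3 ori.py 80; python3 - <<'E'
from h import *
for n in("scene","top"):
    c=cam(n); P=cloud(c); px=c["pixels"].astype(int)
    m=(P[...,2]>110)&(abs(P[...,0]-446)<60)&(abs(P[...,1]-390)<60)&(px[...,2]-px[...,0]>30)
    q=P[m]; print(n,len(q), q[:,2].min().round(1),q[:,2].max().round(1))
    for z in range(140,420,40):
        k=q[abs(q[:,2]-z)<8]
        if len(k)>4: print(z,len(k),np.median(k,axis=0).round(1))
    k=P[(P[...,2]>95)&(P[...,2]<104)&(abs(P[...,0]-443)<60)&(abs(P[...,1]-388)<60)][:,:2]
    if len(k)>50: print("crock",len(k),cv2.minEnclosingCircle(k.astype(np.float32)))
    if n=="scene": cv2.imwrite("pics/s8.png",cv2.resize(c["pixels"][20:200,330:530],None,fx=3,fy=3,interpolation=cv2.INTER_CUBIC))
E
```

```text
{'time': 30.75, 'eef_pos': [450.405, 395.171, 334.771], 'orientation': [0.525, -0.465, 0.565, 0.434], 'wrist_force': [0.606, 0.66, -0.86], 'width': 0.268, 'grip_force': 59.464, 'joint_pos': [0.245, 0.248, -0.855, -0.937, 1.129, -0.148]}
[[-0.017 -0.982  0.19 ]
 [-0.069  0.191  0.979]
 [-0.997  0.003 -0.071]]
rotvec needed [ 0.0694 -0.0162  0.0177] shift to crock [-5.5 -2.7]
scene 1076 138.2 418.3
140 33 [455.2 366.9 143.8]
180 59 [455.7 369.3 181.2]
220 61 [456.6 371.1 219.8]
260 68 [457.  373.9 260. ]
300 51 [459.8 379.1 300. ]
340 23 [445.2 379.5 343.8]
380 85 [460.4 382.3 379.7]
crock 169 ((446.8511962890625, 387.024169921875), 48.11497497558594)
top 345 181.6 423.0
220 12 [444.  369.9 216.7]
260 13 [444.5 370.7 260.1]
300 17 [446.2 374.8 301.9]
340 18 [448.6 376.8 340.1]
380 21 [448.4 380.  380.6]
```

View pics/s8.png

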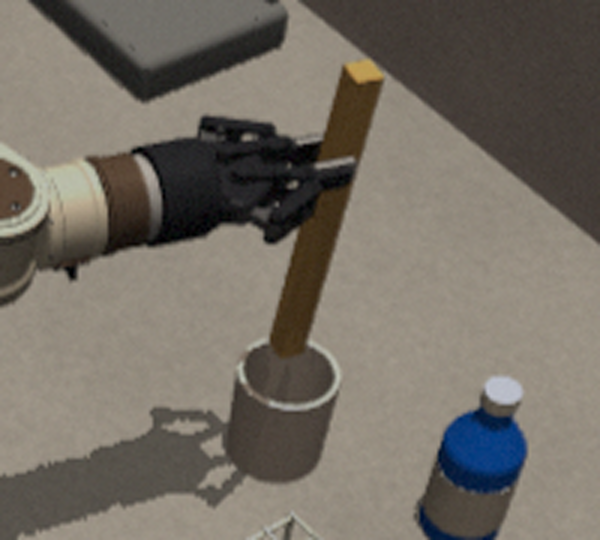

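The crop shows the stick above the crock mouth (288,350), leaning about 4°. I correct the lean and centre it.

>>> {"fn": "apply_moves", "kwargs": {"moves": [[-0.003,-0.001,0,0.07,-0.016,0.018,255],[-0.002,-0.001,0,0,0,0,255],[0,0,0,0,0,0,255],[0,0,0,0,0,0,255]]}}

```text
time: 31.35
eef_pos: [447.4, 393.1, 336.1]
orientation: [0.541, -0.456, 0.543, 0.452]
wrist_force: [0.6, 0.1, -1.5]
width: 0.266
grip_force: 59.5
```

```bash
cat > stk.py <<'E'
from h import *
for n in("scene","top"):
    c=cam(n); P=cloud(c); px=c["pixels"].astype(int)
    m=(P[...,2]>102)&(abs(P[...,0]-446)<60)&(abs(P[...,1]-390)<60)&(px[...,2]-px[...,0]>30)
    q=P[m]; print(n,len(q), q[:,2].min().round(1),q[:,2].max().round(1))
    for z in range(140,420,40):
        k=q[abs(q[:,2]-z)<8]
        if len(k)>4: print(z,len(k),np.median(k,axis=0).round(1))
    k=q[q[:,2]>q[:,2].max()-6]; print("top face",k.mean(0).round(1),len(k))
E
python3 ori.py 80; python3 stk.py
```

```text
{'time': 31.35, 'eef_pos': [447.416, 393.065, 336.106], 'orientation': [0.541, -0.456, 0.543, 0.452], 'wrist_force': [0.626, 0.098, -1.505], 'width': 0.266, 'grip_force': 59.472, 'joint_pos': [0.235, 0.342, -0.889, -1.216, 1.158, -0.015]}
[[ 0.001 -0.984  0.177]
 [-0.006  0.177  0.984]
 [-1.    -0.002 -0.006]]
rotvec needed [0.0061 0.0012 0.0033] shift to crock [-2.5 -0.6]
scene 1062 134.3 419.6
140 26 [456.3 377.3 143.1]
180 54 [456.2 376.  179.6]
220 63 [456.3 376.9 220.5]
260 68 [456.5 378.1 259.7]
300 56 [457.8 378.5 299.8]
340 23 [444.4 376.2 344. ]
380 83 [455.9 377.6 379.7]
top face [448.7 384.6 415.9] 72
top 229 150.4 422.4
220 6 [446.8 374.2 217.4]
260 7 [444.2 375.  260.2]
300 5 [439.5 375.  300.8]
340 8 [445.6 375.2 338.7]
380 8 [444.  374.6 377.5]
top face [445.2 385.9 418.8] 55
```

>>> {"fn": "apply_moves", "kwargs": {"moves": [[0,0,-0.012,0.003,0,0,255],[0,0,-0.015,0,0,0,255],[0,0,-0.015,0,0,0,255],[0,0,-0.015,0,0,0,255],[0,0,-0.015,0,0,0,255],[0,0,-0.015,0,0,0,255],[0,0,-0.015,0,0,0,255],[0,0,-0.015,0,0,0,255],[0,0,0,0,0,0,255],[0,0,0,0,0,0,255]]}}

```text
time: 32.7
eef_pos: [447.6, 393.1, 218.7]
orientation: [0.542, -0.455, 0.543, 0.453]
wrist_force: [-0.2, -0.7, -1.4]
width: 0.269
grip_force: 59.5
```

```bash
python3 ori.py 80; python3 stk.py
```

```text
{'time': 32.7, 'eef_pos': [447.624, 393.077, 218.734], 'orientation': [0.542, -0.455, 0.543, 0.453], 'wrist_force': [-0.184, -0.727, -1.405], 'width': 0.269, 'grip_force': 59.469, 'joint_pos': [0.235, 0.722, -0.926, -1.643, 1.158, -0.007]}
[[ 0.001 -0.984  0.177]
 [-0.003  0.177  0.984]
 [-1.    -0.002 -0.002]]
rotvec needed [0.0027 0.0013 0.0032] shift to crock [-2.8 -0.7]
scene 642 102.4 303.9
140 52 [456.5 376.6 139.5]
180 40 [457.9 378.4 180.4]
220 13 [441.1 376.4 223.3]
260 63 [456.8 377.1 260.8]
300 94 [450.3 382.9 297.8]
top face [449.3 382.6 299.8] 46
top 158 105.5 307.4
220 6 [445.4 374.8 220.3]
260 7 [446.8 374.2 259.8]
300 97 [444.7 385.9 298.6]
top face [443.  384.1 303.1] 21
```

>>> {"fn": "apply_moves", "kwargs": {"moves": [[0,0,-0.004,0,0,0,255],[0,0,-0.003,0,0,0,255],[0,0,0,0,0,0,255],[0,0,0,0,0,0,255]]}}

```text
time: 33.3
eef_pos: [447.4, 393.0, 211.0]
orientation: [0.542, -0.454, 0.543, 0.453]
wrist_force: [-0.1, 0.0, -0.1]
width: 0.261
grip_force: 59.5
```

>>> {"fn": "apply_moves", "kwargs": {"moves": [[0,0,-0.001,0,0,0,255],[0,0,-0.001,0,0,0,255],[0,0,0,0,0,0,255]]}}

```text
time: 33.67
eef_pos: [447.4, 393.0, 209.1]
orientation: [0.542, -0.455, 0.543, 0.453]
wrist_force: [0.1, 0.5, -1.1]
width: 0.262
grip_force: 59.5
```

>>> {"fn": "apply_moves", "kwargs": {"moves": [[0,0,-0.001,0,0,0,255],[0,0,0,0,0,0,255],[0,0,0,0,0,0,255]]}}

```text
time: 34.05
eef_pos: [447.4, 393.1, 209.1]
orientation: [0.543, -0.455, 0.542, 0.453]
wrist_force: [-0.4, -0.1, 5.1]
width: 0.262
grip_force: 59.6
```

>>> {"fn": "apply_moves", "kwargs": {"moves": [[0,0,-0.001,0,0,0,255],[0,0,0,0,0,0,255],[0,0,0,0,0,0,255]]}}

```text
time: 34.42
eef_pos: [447.4, 393.2, 209.1]
orientation: [0.543, -0.456, 0.541, 0.452]
wrist_force: [-0.6, -1.0, 9.7]
width: 0.262
grip_force: 59.6
```

>>> {"fn": "apply_moves", "kwargs": {"moves": [[0,0,0.0015,0,0,0,255],[0,0,0,0,0,0,255],[0,0,0,0,0,0,175],[0,0,0,0,0,0,160],[0,0,0,0,0,0,140],[0,0,0,0,0,0,100],[0,0,0,0,0,0,60],[0,0,0,0,0,0,60]]}}

```text
time: 35.42
eef_pos: [447.4, 393.0, 208.6]
orientation: [0.542, -0.455, 0.543, 0.453]
wrist_force: [-0.5, 0.8, -0.3]
width: 0.767
grip_force: 0.0
```

```bash
python3 ori.py 80; python3 stk.py
```

```text
{'time': 35.425, 'eef_pos': [447.354, 393.029, 208.648], 'orientation': [0.542, -0.455, 0.543, 0.453], 'wrist_force': [-0.505, 0.762, -0.288], 'width': 0.767, 'grip_force': 0.0, 'joint_pos': [0.235, 0.755, -0.925, -1.673, 1.158, -0.007]}
[[ 0.    -0.984  0.177]
 [-0.003  0.177  0.984]
 [-1.    -0.001 -0.003]]
rotvec needed [0.0028 0.0004 0.0031] shift to crock [-2.5 -0.6]
scene 576 102.3 294.5
140 27 [458.2 383.2 137.8]
180 6 [439.4 376.2 182.9]
220 63 [455.6 377.2 220.1]
260 69 [456.4 376.8 261. ]
top face [450.3 384.  289.9] 43
top 158 107.9 298.2
220 8 [441.5 374.2 220.6]
300 17 [444.6 380.5 293.1]
top face [445.8 382.7 293.8] 16
```

Released, and the stick is standing upright. I retreat straight back along the hand axis.

>>> {"fn": "apply_moves", "kwargs": {"moves": [[-0.0017,-0.01,0,0,0,0,60],[-0.0026,-0.015,0,0,0,0,60],[-0.0035,-0.02,0,0,0,0,60],[-0.0035,-0.02,0,0,0,0,60],[-0.0035,-0.02,0.005,0,0,0,60],[-0.0035,-0.02,0.01,0,0,0,60],[-0.0035,-0.02,0.01,0,0,0,60],[0,0,0,0,0,0,60],[0,0,0,0,0,0,60]]}}

```text
time: 36.65
eef_pos: [426.1, 277.4, 233.8]
orientation: [0.544, -0.452, 0.545, 0.45]
wrist_force: [0.4, 0.0, -0.7]
width: 0.764
grip_force: 0.0
```

```bash
python3 stk.py; python3 chk.py; python3 - <<'E'
from h import *
c=cam("scene"); cv2.imwrite("pics/s9.png",c["pixels"])
t=cam("top"); cv2.imwrite("pics/t9.png",cv2.resize(t["pixels"][140:340,130:400],None,fx=2.9,fy=2.9,interpolation=cv2.INTER_CUBIC))
E
```

```text
scene 753 102.6 293.3
140 55 [456.  377.7 141.3]
180 54 [456.  376.2 179.7]
220 61 [456.3 376.9 219.9]
260 63 [456.5 376.4 260.5]
300 5 [449.2 378.5 292.9]
top face [450.5 384.4 289.9] 54
top 147 107.7 296.5
220 7 [439.  375.7 222.6]
260 5 [439.6 374.2 254.1]
300 25 [444.8 389.7 293.8]
top face [445.3 386.3 293.3] 34
{'time': 36.75, 'eef_pos': [426.077, 277.76, 233.496], 'orientation': [0.544, -0.452, 0.545, 0.45], 'wrist_force': [0.321, -0.552, 0.035], 'width': 0.763, 'grip_force': 0.0, 'joint_pos': [-0.055, 0.674, -1.018, -1.669, 1.439, -0.023]}
yrange [-180.95352463   67.22320569  456.99508227  485.59669168]
66 6 -45.2 -23.9
78 37 -46.5 -3.2
90 37 -45.9 -1.9
102 28 -43.1 -1.7
114 46 -46.9 -0.9
126 31 -45.9 -3.1
138 38 -46.2 -2.2
150 36 -46.0 -1.2
162 15 -44.1 -0.6
174 45 -46.0 -2.8
186 44 -45.4 -2.0
198 39 -45.2 -1.3
210 38 -44.2 -2.9
222 21 -45.7 -3.5
234 46 -45.1 -1.9
246 18 -41.7 -1.0
```

View pics/s9.png

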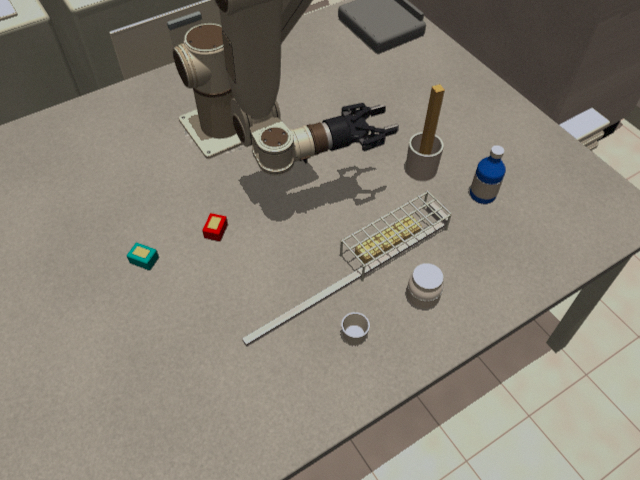

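View pics/t9.png

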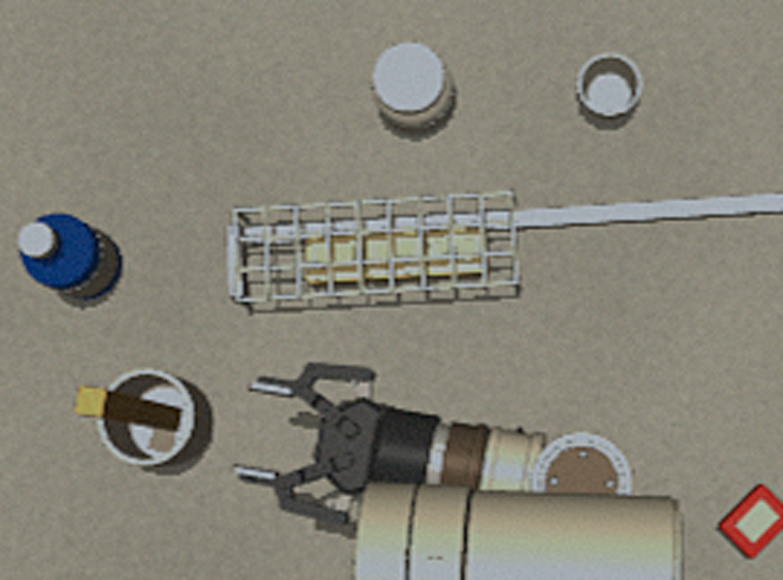

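The stick stands upright in the crock at (432,120) in the scene view. The bars form one straight row against the rail under the rack, and the other things are untouched. I move joint 5 off its limit, then hand in.

>>> {"fn": "apply_moves", "kwargs": {"moves": [[-0.01,-0.005,0.01,0,0,-0.15,60],[-0.01,-0.005,0.01,0,0,-0.15,60],[0,0,0,0,0,0,60],[0,0,0,0,0,0,60]]}}

```text
time: 37.4
eef_pos: [470.3, 265.7, 258.3]
orientation: [0.593, -0.382, 0.6, 0.377]
wrist_force: [-0.1, 0.1, 0.1]
width: 0.761
grip_force: 0.0
```

```bash
python3 -c "
from h import *
st(); print(robot.hand_in())"
```

```text
{'time': 37.4, 'eef_pos': [470.269, 265.719, 258.278], 'orientation': [0.593, -0.382, 0.6, 0.377], 'wrist_force': [-0.116, 0.07, 0.055], 'width': 0.761, 'grip_force': 0.0, 'joint_pos': [-0.027, 0.572, -1.087, -1.629, 1.161, -0.028]}
the job is handed in; nothing more can be done
None
```

The job is handed in: all three cream bars (bar4 or another was absent) lie under the rack in a straight row against the rail, the stick stands upright in the crock, and the other things were left alone; hand-in returned no verdict.

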